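Set the marking-out gauge over a steel flat and hold it

ROBOT

A 6-joint arm with a two-finger parallel gripper is mounted at the origin on the work surface. World frame = base frame: x ahead of the robot, y to its left, z up, the work surface at z = 0. Lengths are in mm, angles in rad, forces in N, time in s.
With the tool pointing down it reaches from about 350 to 975 mm from the base axis. Payload 7.1 kg.
Tool frame: the origin (TCP) lies between the finger pads; the fingertips stand 19 mm ahead of it and the grasp point (between the pads) is the TCP (ctrl.tcp_to_tips is the distance from the TCP to the fingertips, in mm); z points along the fingers, y is the line along which they close (so a half turn about z gives the same grasp; the last joint's range is limited). The gripper opens to 88 mm and grips with 3 to 60 N. Pads are 20 mm wide; open, the fingers measure 115 mm over their backs; the gripper's body (75 mm by 178 mm) begins 61 mm behind the grasp point.
Start: joints at [1.2, 0.423, 1.63, -0, 1.089, -0.019], TCP at [215.335, 586.716, 241.675] pointing down, gripper open.
Joint ranges: [-3, 3], [-0.9, 2.11], [0.09, 2.58], [-1.31, 4.45], [0.11, 2.69], [-2.54, 2.54]. Speed limits (rad/s): [2.39, 2.39, 3.01, 3.14, 3.14, 3.14].

INTERFACE

Orientations are given as a rotation vector (axis times angle).
In Python, from workcell import status, optics, ctrl gives the robot as it stands. The module is installed in compiled form; this text tells all that it offers.
- The arm moves only by the shell command python3 -m inch 'ROWS'. ROWS is JSON, a list that holds one entry, the list of rows, each a list of 7 numbers: the shift along the tool's x, y, z in mm, then the turn, a rotation vector about the tool's x, y, z in rad, then the opening in per cent of the stroke, from 0 (shut) to 100 (fully open). A call has 1 to 20 rows; each row is the pose to reach, as a shift and turn from the pose commanded when the call began, along the tool's axes at that moment; what a row does not reach only later rows make up. A row lasts 1/10 s, in which the tool goes at most 50 mm and 8.59 degrees, less where a joint would pass 70% of its speed; a pose out of reach is approached as far as the arm can. A call with a gripper value outside its range is refused whole. The fingers move at their own pace and stop on an object; the grip force is fixed at half the most. Time passes only in rows, so rows that repeat a pose let the fingers close. It gives the time, the measured TCP pose, the force, the opening and the grip force at its end, in the units of the state.
- status.get_obs(): the state, without advancing time (a new reading comes with each control period).
- optics.get_image(name): name is "scene" or "side" or "wrist"; returns a dict with "frame" (384x512x3 uint8, red, green, blue), "fx", "fy", "cx", "cy" (pixels), "rvec" (rotation vector, rad) and "tvec" (3), from world to camera coordinates, as OpenCV has them; the wrist camera has in their place "hand_eye" (4x4, takes a point from camera to tool coordinates, whose origin is the TCP and whose axes are the flange's). Camera axes: x right, y down, z forward; pixel columns grow to the right and rows downward; lengths in mm; the calibration is good to about 2 mm. The wrist camera is an equidistant fisheye: a pixel r from the principal point sees the ray r / f radians off the axis. A picture is of the moment at which its call begins: read the wrist's pose just before it. There is no depth.
- ctrl.close_job(): hands the job in; it is judged then, once.
The state is a dict: "t": time; "qpos": joint angles; "qvel": joint speeds; "joint_torque": joint torques, N m; "ee_pos": TCP position; "orientation": TCP orientation; "ft_force": force on the tool from outside, world axes, zero at the start; "moment": the same for the moment, N m; "width": finger opening in mm; "grasp_force": force on a finger pad.
Only numpy, scipy, OpenCV 4.12 (cv2) and the standard library are available. Lean on these libraries where they do the work, as an engineer would, in place of code of your own. Each camera call takes 0.05 s, during which the arm holds its last target. There are 200 camera calls.

TASK

First push the steel flat along its channel, in under the gauge head, until its end butts against the end stop. Then take hold of the gauge head so that your grip squeezes its lock button in, draw the arm out to the 100 mm line of its scale (the second long line after zero, level with the mouth of the tube), and finish while still gripping it there with the button squeezed in, keeping it steady so that I can scribe along the blade. Leave the grinder, the hammer, the cup brush and the pile of flats where they are.

Things in the scene. Friction and masses are not known exactly. Their poses are not given: they have to be found in the camera images.
- stop (a point): Point on the face of the end stop of the jig, mid-channel, 13 mm above the bench. Its axes are the jig's: z up, x across, -y out of the stop along the channel to its open end (the gauge arm also slides out to -y). The jig is fixed to the bench: steel plate 90 mm wide, top 8 mm above the bench, from y = -340 to +220 mm. Stop block: 73 mm wide, 18 mm long, top 19 mm above the bench.
- channel_end (a point): Middle of the channel's open end, on its floor (the plate's top, 8 mm above the bench), 340 mm from the stop; axes as stop. Two guide strips, 53 mm apart, 10 mm wide and 5 mm high (tops 13 mm above the bench), run from here to the stop.
- tube_mouth (a point): Middle of the top edge of the mouth of the fixed grey square tube that the arm slides in; the scale is read here. Axes as stop. The tube is 34 mm wide, from 46 to 74 mm above the bench, and runs from here (12 mm behind the stop face) 188 mm to +y.
- flat_mid (a point): Centre of the loose steel flat in the channel, 200 mm long (its own y, along the channel), 50 mm wide, 10 mm thick, about 0.8 kg; its top is 18 mm above the bench. It starts 50 to 110 mm short of the stop and slides on the plate with 3 to 6 N of friction. Fully home, its centre is 100 mm from the stop face.
- head_mid (a point): Centre of the aluminium grip block (the gauge head) on the outer end of the arm, 58 mm above the bench, axes as stop. 36 mm wide (x), 44 mm long (y), 34 mm high; underside 41 mm above the bench, so the flat passes 23 mm below it. Both sides are free, for gripping from above across x. With the arm home it is 24 mm out of the stop and 36 mm from the tube's mouth.
- blade (a point): Middle of the lower edge of the thin steel marking blade, 50 mm wide, that hangs below the grip block's end nearest the tube, down to 20.5 mm above the bench (2.5 mm above the flat). This point is on its scribing face, which is level with the stop face when the arm is home.
- release_face (a point): Centre of the outer face of the black lock button, on the +x side of the grip block at the height of its centre: 22 mm long (y), 16 mm high, standing 7 mm proud of the block, so that block and button measure 43 mm across; squeezed fully in it stands 2 mm proud (38 mm across).
- release (a joint): How far the lock button is pressed in (m): 0 out, 0.005 fully in. A spring pushes it out with 3.5 N, rising to 7 N. From 0.0035 on, the catch that locks the arm home is free; the catch holds only at home.
- gauge_arm (a joint): How far the arm is drawn out of the tube (m), which is the reading of its scale: 0 home and locked, 0.16 at its end. It slides straight along -y of stop with about 3 N of friction and stays where it is left. The scale is on top of the bar: a dark line every 10 mm, full-width every 50 mm, read at the mouth of the tube, where zero stands when the arm is home.
- stack: Bystander: pile of four steel flats, about 210 x 55 mm and 40 mm high; origin under its centre.
- grinder: Bystander: angle grinder lying on its disc, 125 mm disc, about 310 mm long and 75 mm high with a 110 mm side handle; origin under its middle, x towards the disc.
- hammer: Bystander: hammer lying on the bench, about 270 mm long along its x; origin under its middle.
- cup_brush: Bystander: steel cup brush, 72 mm across, 52 mm high, standing on the bench; origin under its centre.
There are look-alikes about, which are no part of the job. Of the things that look like the part that bears flat_mid, the middle-sized one is meant.

How it is judged:
By the outcome, as a careful person would: the job done as asked, in the order asked, and still so for the second after the job is handed in, while the arm keeps its last pose, push and grip.
It also fails if it takes over 51 s, if anything falls off the work surface, if the arm or the gripper's body presses on something with over 40 N, if the wrist force passes 120 N, or if a joint passes its speed limit or range.

## Working session

There is one attempt and no reset: what is moved stays moved. The work goes in short steps, Python scripts to look and compute and a shell command to move; the robot and the scene stay as the last step left them, time stands still between calls to the robot, and variables do not carry over. Pictures are saved under pics/ and viewed, at most 10 in all, crops included, and the job is handed in when it is done.

```bash
mkdir -p pics
cat > h.py <<'E'
import numpy as np, cv2
from workcell import status, optics, ctrl
from scipy.spatial.transform import Rotation as R
def grab(n,f):
    o=status.get_obs(); im=optics.get_image(n); cv2.imwrite('pics/'+f,im['frame'][:,:,::-1]); 
    im['T']=(R.from_rotvec(o['orientation']).as_matrix(),np.array(o['ee_pos'])); np.save('pics/'+f+'.npy',im,allow_pickle=True); return im
def load(f): return np.load('pics/'+f+'.npy',allow_pickle=True).item()
def ray(im,u,v):
    x=(u-im['cx'])/im['fx'];y=(v-im['cy'])/im['fy']
    if 'hand_eye' in im:
        r=np.hypot(x,y); d=np.array([x/r*np.sin(r),y/r*np.sin(r),np.cos(r)]) if r>0 else np.array([0,0,1.])
        H=np.array(im['hand_eye']);Rt,p=im['T']; return Rt@H[:3,3]+p, Rt@H[:3,:3]@d
    Rc=cv2.Rodrigues(np.array(im['rvec'],float))[0]; return -Rc.T@np.array(im['tvec']).ravel(), Rc.T@np.array([x,y,1.])
def onz(im,u,v,z):
    o,d=ray(im,u,v); return o+d*(z-o[2])/d[2]
E
python3 - <<'E'
from h import *
for n in('scene','side','wrist'):
    im=grab(n,n+'0.png'); print(n,im['fx'],im['cx'],im['cy'],im.get('hand_eye'))
a=[cv2.imread(f'pics/{n}0.png') for n in('scene','side')]
for n,i in zip(('s','d'),a): cv2.imwrite(f'pics/{n}0b.png',cv2.resize(i,(800,600),interpolation=cv2.INTER_CUBIC))
o=status.get_obs();print(o['t'],o['ee_pos'],o['orientation'],o['width'])
E
```

```text
scene 401.6630483491584 247.17938267534132 188.44800580273295 None
side 423.3194652652604 255.85836195441007 194.2589984036774 None
wrist 297.3186396354542 254.32490069174577 187.8442313538772 [[-1.29113877e-04 -9.63062169e-01 -2.69279114e-01  7.40751499e+01]
 [ 9.99999984e-01 -1.56844399e-04  8.14657757e-05 -2.88978030e-01]
 [-1.20691527e-04 -2.69279099e-01  9.63062175e-01 -1.42743280e+02]
 [ 0.00000000e+00  0.00000000e+00  0.00000000e+00  1.00000000e+00]]
0.15 [215.19956276 586.33756901 241.09501422] [-5.49743051e-01 -3.09289926e+00  1.83810947e-03] 87.57403658353645
```

View pics/s0b.png

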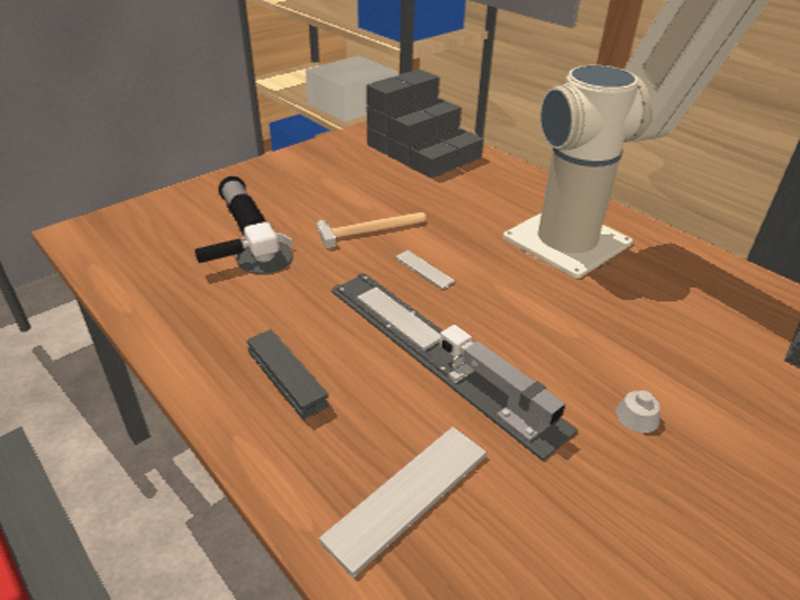

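View pics/d0b.png

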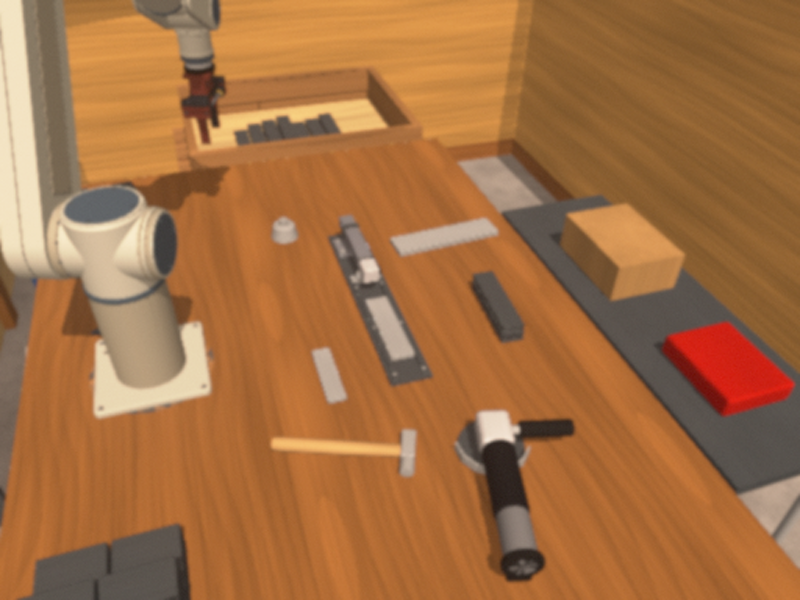

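Scene view (800×600): jig from its open end (350,285) to (560,440), tube at (510,375), white head at (456,340). Candidates for the flat are the one in the channel (398,317), the small loose one (425,269) and the big one (403,500). The middle-sized one is the flat in the channel. A close crop will check this.

Run:
```python
from h import *
a=cv2.imread('pics/scene0.png')[165:300,205:375]; b=cv2.imread('pics/side0.png')[130:250,205:285]
cv2.imwrite('pics/c1.png',cv2.resize(a,None,fx=4.4,fy=4.4,interpolation=cv2.INTER_CUBIC))
im=load('scene0.png');jm=load('side0.png')
k=.64
for n,u,v,z in [('openL',333,290,8),('openR',362,275,8),('backR',576,431,8),('backL',545,457,8),('big1',321,542,5),('big2',355,575,5),('big3',486,457,5),('big4',455,430,5),('sm1',397,256,5),('sm2',443,288,5),('sm3',454,281,5),('fl1',357,294,18),('fl2',420,346,18),('fl3',377,287,18),('headtop',457,334,75)]:
    print(n,onz(im,u*k,v*k,z).round(0))
for n,u,v,z in [('openL',429,375,8),('openR',393,382,8),('backR',331,236,8),('flA',414,356,18),('flB',386,362,18),('flC',366,300,18),('headtop',368,266,75),('brush',285,232,20),('stack',497,300,40),('grinder',495,430,60)]:
    print('side',n,onz(jm,u*k,v*k,z).round(0))
```

```text
openL [ 543. -188.    8.]
openR [ 463. -190.    8.]
backR [465. 364.   8.]
backL [544. 364.   8.]
big1 [893. 252.   5.]
big2 [887. 319.   5.]
big3 [613. 303.   5.]
big4 [611. 234.   5.]
sm1 [ 356. -198.    5.]
sm2 [360. -48.   5.]
sm3 [324. -50.   5.]
fl1 [ 520. -136.   18.]
fl2 [528.  61.  18.]
fl3 [ 474. -127.   18.]
headtop [501. 123.  75.]
side openL [ 536. -198.    8.]
side openR [ 460. -195.    8.]
side backR [467. 356.   8.]
side flA [ 521. -146.   18.]
side flB [ 460. -146.   18.]
side flC [478.  61.  18.]
side headtop [498. 111.  75.]
side brush [354. 391.  20.]
side stack [752. -52.  40.]
side grinder [ 580. -408.   60.]
```

View pics/c1.png

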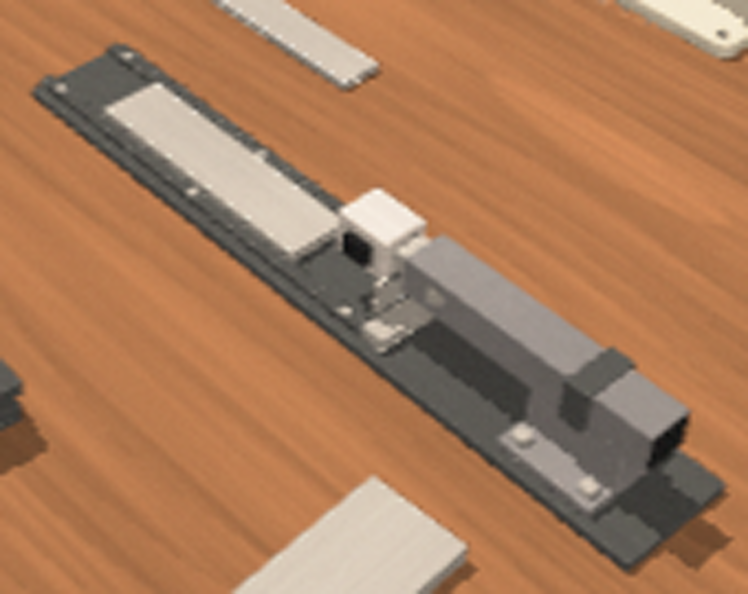

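The crop shows that the button is on the world +x side. The jig's axes are nearly parallel to the world's, and the flat lies in the channel under the head. The stop is at about (503,145). The outer end of the flat is at y≈-140 and must go to about -55.

```bash
cat >> h.py <<'E'
def rel(p,yaw):  # wanted TCP, tool y at yaw from world x, tool down
    o=status.get_obs(); Rt=R.from_rotvec(o['orientation']).as_matrix()
    c,s=np.cos(yaw),np.sin(yaw); G=np.array([[-s,c,0],[c,s,0],[0,0,-1]]).T
    print('shift',(Rt.T@(np.array(p)-o['ee_pos'])).round(1),'turn',R.from_matrix(Rt.T@G).as_rotvec().round(3))
E
python3 -c "
from h import *
rel([501,-185,150],0)"
```

```text
shift [-534.1 -625.5   91.8] turn [-1.000e-03  1.000e-03  1.219e+00]
```

```bash
python3 -m inch '[[[-534,-625.5,92,0,0,1.219,0],[-534,-625.5,92,0,0,1.219,0],[-534,-625.5,92,0,0,1.219,0],[-534,-625.5,92,0,0,1.219,0],[-534,-625.5,92,0,0,1.219,0],[-534,-625.5,92,0,0,1.219,0],[-534,-625.5,92,0,0,1.219,0],[-534,-625.5,92,0,0,1.219,0],[-534,-625.5,92,0,0,1.219,0],[-534,-625.5,92,0,0,1.219,0],[-534,-625.5,92,0,0,1.219,0],[-534,-625.5,92,0,0,1.219,0],[-534,-625.5,92,0,0,1.219,0],[-534,-625.5,92,0,0,1.219,0],[-534,-625.5,92,0,0,1.219,0],[-534,-625.5,92,0,0,1.219,0],[-534,-625.5,92,0,0,1.219,0],[-534,-625.5,92,0,0,1.219,0],[-534,-625.5,92,0,0,1.219,0],[-534,-625.5,92,0,0,1.219,0]]]'
python3 - <<'E'
from h import *
grab('wrist','w1.png'); o=status.get_obs(); print(o['t'],o['ee_pos'],o['qpos'],o['ft_force'])
cv2.imwrite('pics/w1b.png',cv2.resize(cv2.imread('pics/w1.png'),(800,600)))
E
```

```text
t: 2.15
ee_pos: [500.4, -183.4, 149.5]
orientation: [-2.22, -2.221, 0.001]
ft_force: [-0.4, 0.4, 0.1]
width: 0.5
grasp_force: 0.0
2.2 [ 500.49486206 -183.22253181  149.66850969] [-3.73312187e-01  4.20307688e-01  1.89700196e+00  1.32225605e-04
  8.25111491e-01 -3.74615586e-01] [-0.15999314  0.01996484  0.52743757]
```

View pics/w1b.png

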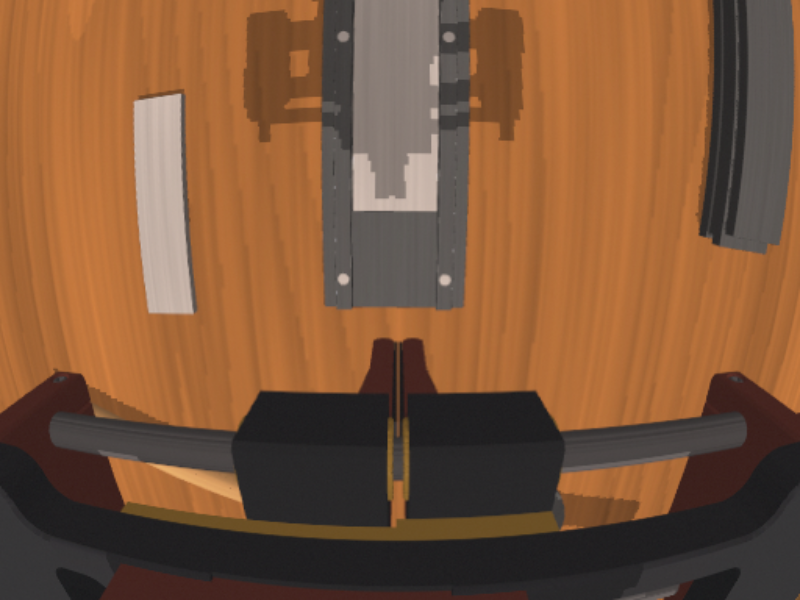

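The wrist view, looking along the channel, shows the plate's open edge at (324..464, 306), the flat's outer end at (353..438, 211), and the plate edges running straight up the picture.

Run:
```python
from h import *
w=load('w1.png')
for n,u,v,z in [('openL',324,306,8),('openR',464,306,8),('flL',353,211,18),('flR',438,211,18),('fl_farL',354,3,18),('fl_farR',438,3,18),('plL',324,3,8),('plR',470,3,8)]: print(n,onz(w,u*.64,v*.64,z).round(1))
```

```text
openL [ 452.3 -197.7    8. ]
openR [ 542.6 -197.6    8. ]
flL [ 473.4 -135.8   18. ]
flR [ 523.7 -135.8   18. ]
fl_farL [474.   -8.3  18. ]
fl_farR [523.6  -8.4  18. ]
plL [454.4  -3.5   8. ]
plR [544.3  -3.6   8. ]
```

```bash
python3 -m inch '[[[18,-2,60,0,0,0,0],[18,-2,90,0,0,0,0],[18,-2,110,0,0,0,0],[18,-2,119,0,0,0,0],[18,-2,119,0,0,0,0],[22,-2,119,0,0,0,0],[26,-2,119,0,0,0,0],[30,-2,119,0,0,0,0],[34,-2,119,0,0,0,0],[38,-2,119,0,0,0,0],[42,-2,119,0,0,0,0],[46,-2,119,0,0,0,0],[50,-2,119,0,0,0,0],[50,-2,119,0,0,0,0]]]'
```

```text
t: 3.6
ee_pos: [500.0, -134.8, 31.2]
orientation: [2.22, 2.22, 0.001]
ft_force: [0.0, -2.6, 1.6]
width: 0.4
grasp_force: 1.5
```

```bash
python3 -m inch '[[[5,-1,0,0,0,0,0],[10,-1,0,0,0,0,0],[15,-1,0,0,0,0,0],[20,-1,0,0,0,0,0],[25,-1,0,0,0,0,0],[30,-1,0,0,0,0,0],[35,-1,0,0,0,0,0],[40,-1,0,0,0,0,0],[45,-1,0,0,0,0,0],[49,-1,0,0,0,0,0],[52,-1,0,0,0,0,0],[54,-1,0,0,0,0,0],[56,-1,0,0,0,0,0],[57,-1,0,0,0,0,0]]]'
python3 - <<'E'
from h import *
grab('wrist','w2.png'); print(status.get_obs()['ft_force'])
cv2.imwrite('pics/w2b.png',cv2.resize(cv2.imread('pics/w2.png')[:260,100:420],(800,650))[:600])
E
```

```text
t: 5.0
ee_pos: [498.9, -78.3, 31.2]
orientation: [2.22, 2.22, 0.001]
ft_force: [0.6, -8.8, 4.8]
width: 0.4
grasp_force: 4.3
[ 0.45652753 -6.8994616   4.56628905]
```

View pics/w2b.png

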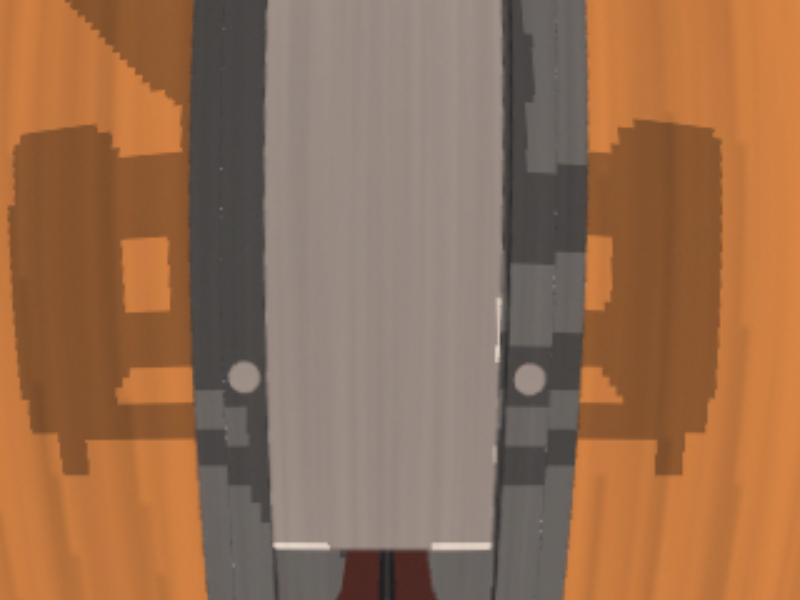

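The flat sits square in the channel, with its outer end at crop row 549 against the closed fingers. I'll carry on slowly to the stop.

```bash
python3 -m inch '[[[1.5,0,0,0,0,0,0],[3,0,0,0,0,0,0],[4.5,0,0,0,0,0,0],[6,0,0,0,0,0,0],[7,0,0,0,0,0,0],[8,0,0,0,0,0,0],[8,0,0,0,0,0,0]]]'
python3 - <<'E'
from h import *
w=load('w2.png'); print('was',onz(w,254,549/2.5,18))
E
```

```text
t: 5.75
ee_pos: [498.9, -70.2, 31.2]
orientation: [2.22, 2.22, 0.001]
ft_force: [0.4, -7.0, 4.1]
width: 0.5
grasp_force: 3.7
was [498.30671613 -66.85800239  18.        ]
```

```bash
python3 -m inch '[[[0.5,0,0,0,0,0,0],[1,0,0,0,0,0,0],[1.5,0,0,0,0,0,0],[2,0,0,0,0,0,0],[2,0,0,0,0,0,0]]]'
```

```text
t: 6.25
ee_pos: [498.9, -69.3, 31.2]
orientation: [2.218, 2.22, -0.001]
ft_force: [-1.8, -16.7, 3.2]
width: 0.1
grasp_force: 8.0
```

```bash
python3 -m inch '[[[0.5,0,0,0,0,0,0],[1,0,0,0,0,0,0],[1.5,0,0,0,0,0,0],[2,0,0,0,0,0,0],[2,0,0,0,0,0,0]]]'
```

```text
t: 6.75
ee_pos: [498.9, -69.0, 31.2]
orientation: [2.216, 2.22, -0.002]
ft_force: [-2.7, -30.2, 3.8]
width: 0.4
grasp_force: 14.9
```

The force rose sharply at the predicted position, so the flat is butted. Now back off, lift, and go over the head with the gripper open.

```bash
python3 -m inch '[[[-5,0,0,0,0,0,0],[-15,0,0,0,0,0,0],[-15,0,-40,0,0,0,0],[-15,0,-90,0,0,0,50],[0,0,-120,0,0,0,100],[50,0,-120,0,0,0,100],[100,0,-120,0,0,0,100],[150,0,-120,0,0,0,100],[185,0,-120,0,0,0,100],[185,0,-120,0,0,0,100],[185,0,-120,0,0,0,100],[185,0,-120,0,0,0,100]]]'
python3 - <<'E'
from h import *
grab('wrist','w3.png');grab('scene','s3.png')
a=cv2.resize(cv2.imread('pics/w3.png')[100:384,150:362],None,fx=2.1,fy=2.1);b=cv2.resize(cv2.imread('pics/s3.png')[165:300,205:375],(350,278))
c=np.zeros((600,800,3),np.uint8);c[:a.shape[0],:a.shape[1]]=a;c[:278,450:]=b;cv2.imwrite('pics/w3b.png',c);print(a.shape)
E
```

```text
t: 7.95
ee_pos: [497.8, 118.7, 150.5]
orientation: [-2.222, -2.221, 0.001]
ft_force: [-0.3, 0.3, 0.0]
width: 68.7
grasp_force: 0.0
(596, 445, 3)
```

View pics/w3b.png

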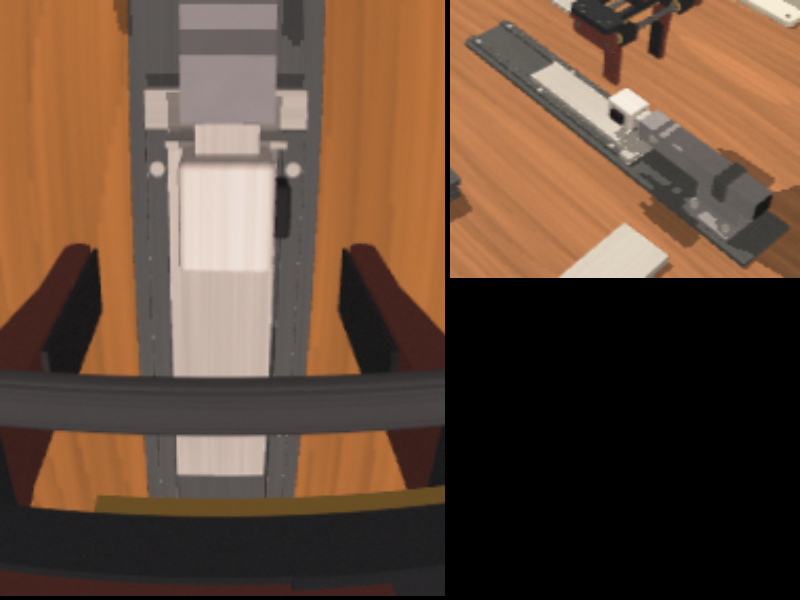

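The wrist view shows the head top at (181..271, 165..270), the black button at (283, 178..238), the tube mouth edge at row 123, and the blade strip at row 145. The flat is home under the head.

Run:
```python
from h import *
w=load('w3.png')
for n,u,v,z in [('hTL',181,166,75),('hTR',272,166,75),('hBL',181,269,75),('hBR',270,269,75),('mouthL',180,123,74),('mouthR',276,123,74),('btnA',290,178,66),('btnB',289,238,66),('flatendL',177,475,18),('flatendR',264,475,18),('boltsL',158,169,13),('boltsR',293,169,13)]: print(n,onz(w,150+u/2.1,100+v/2.1,z).round(1))
o=status.get_obs();print(o['ee_pos'],o['width'])
```

```text
hTL [483.5 138.2  75. ]
hTR [516.3 138.2  75. ]
hBL [482.8  97.9  75. ]
hBR [516.6  97.9  75. ]
mouthL [483.3 153.8  74. ]
mouthR [517.6 153.8  74. ]
btnA [524.1 131.3  66. ]
btnB [524.5 107.1  66. ]
flatendL [472.8 -58.5  18. ]
flatendR [522.9 -58.5  18. ]
boltsL [468.8 121.4  13. ]
boltsR [531.5 121.4  13. ]
[497.96756672 118.34511324 150.53381977] 77.12761613057465
```

```bash
python3 -m inch '[[[0,3,0,0,0,0,100],[0,3,40,0,0,0,100],[0,3,70,0,0,0,100],[0,3,85,0,0,0,100],[0,3,91,0,0,0,100],[0,3,91,0,0,0,100],[0,3,91,0,0,0,60],[0,3,91,0,0,0,40],[0,3,91,0,0,0,40],[0,3,91,0,0,0,40],[0,3,91,0,0,0,30],[0,3,91,0,0,0,30],[0,3,91,0,0,0,30],[0,3,91,0,0,0,30],[0,3,91,0,0,0,30],[0,3,91,0,0,0,30]]]'
```

```text
t: 9.65
ee_pos: [500.7, 119.6, 60.0]
orientation: [-2.222, -2.22, 0.0]
ft_force: [-3.2, -0.1, 5.2]
width: 37.2
grasp_force: 30.0
```

The width is 37 mm at 30 N, so the button is fully squeezed. Now draw.

```bash
python3 -m inch '[[[-1,0,0,0,0,0,30],[-3,0,0,0,0,0,30],[-6,0,0,0,0,0,30],[-11,0,0,0,0,0,30],[-17,0,0,0,0,0,30],[-23,0,0,0,0,0,30],[-29,0,0,0,0,0,30],[-35,0,0,0,0,0,30],[-41,0,0,0,0,0,30],[-47,0,0,0,0,0,30],[-53,0,0,0,0,0,30],[-59,0,0,0,0,0,30],[-65,0,0,0,0,0,30],[-71,0,0,0,0,0,30],[-77,0,0,0,0,0,30],[-83,0,0,0,0,0,30],[-89,0,0,0,0,0,30],[-94,0,0,0,0,0,30],[-97,0,0,0,0,0,30],[-97,0,0,0,0,0,30]]]'
python3 - <<'E'
from h import *
grab('wrist','w4.png');o=status.get_obs();print(o['ee_pos'],o['ft_force'],o['width'])
cv2.imwrite('pics/w4b.png',cv2.resize(cv2.imread('pics/w4.png')[0:290,210:300],None,fx=4,fy=4,interpolation=cv2.INTER_CUBIC)[:600])
cv2.imwrite('pics/w4c.png',cv2.resize(cv2.imread('pics/w4.png'),(800,600)))
E
```

```text
t: 11.65
ee_pos: [499.9, 22.4, 60.0]
orientation: [-2.222, -2.219, 0.002]
ft_force: [-6.0, -1.4, 8.2]
width: 37.1
grasp_force: 30.0
[499.97319885  22.38539511  59.96628811] [-4.78800057 -0.88841515  8.20904678] 36.84330077288318
```

View pics/w4c.png

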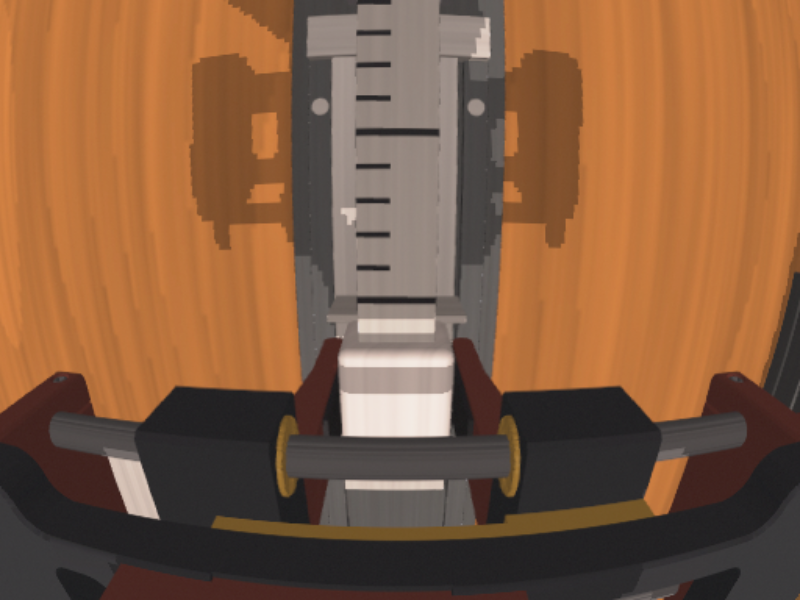

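The scale shows its zero line at row 300, the 50 line at row 131 and the 90 line at row 2. The mouth is just above the picture, so I'll work out the reading from the lines and the mouth position already measured.

Run:
```python
from h import *
w=load('w4.png'); g=cv2.cvtColor(w['frame'],cv2.COLOR_RGB2GRAY).astype(float)
p=g[:200,232:247].mean(1); d=cv2.GaussianBlur(p[:,None],(1,5),1).ravel()
rows=[]
for i in range(1,198):
    if d[i]<d[i-1] and d[i]<=d[i+1] and d[i]<np.median(d)-15:
        a,b,c=d[i-1:i+2]; rows.append(i+.5*(a-c)/(a-2*b+c))
rows=sorted(rows,reverse=True);print(np.round(rows,1))
for z in(66,68,70,72,74): print(z,[onz(w,254,r,z)[1].round(1) for r in rows])
print(w['T'][1])
```

```text
[191.7 171.  149.7 128.  105.9  83.9  62.2  41.   20.5]
66 [np.float64(55.9), np.float64(66.0), np.float64(76.1), np.float64(86.3), np.float64(96.4), np.float64(106.5), np.float64(116.7), np.float64(126.8), np.float64(136.8)]
68 [np.float64(56.4), np.float64(66.4), np.float64(76.4), np.float64(86.4), np.float64(96.4), np.float64(106.4), np.float64(116.4), np.float64(126.3), np.float64(136.2)]
70 [np.float64(57.0), np.float64(66.9), np.float64(76.7), np.float64(86.5), np.float64(96.4), np.float64(106.2), np.float64(116.1), np.float64(125.9), np.float64(135.6)]
72 [np.float64(57.6), np.float64(67.3), np.float64(77.0), np.float64(86.7), np.float64(96.4), np.float64(106.1), np.float64(115.8), np.float64(125.4), np.float64(135.1)]
74 [np.float64(58.2), np.float64(67.8), np.float64(77.3), np.float64(86.8), np.float64(96.4), np.float64(105.9), np.float64(115.5), np.float64(125.0), np.float64(134.5)]
[499.92344355  22.39554691  59.95279324]
```

Line spacing is exactly 10 mm at z=68. The zero line is at y=56.4 and the mouth at 153.8–154, so the reading is about 97.4. I'll draw 2.6 mm more.

```bash
python3 -m inch '[[[-1,0,0,0,0,0,30],[-2,0,0,0,0,0,30],[-2.6,0,0,0,0,0,30],[-2.6,0,0,0,0,0,30],[-2.6,0,0,0,0,0,30],[-2.6,0,0,0,0,0,30]]]'
python3 - <<'E'
from h import *
grab('scene','s5.png');grab('side','d5.png');w=grab('wrist','w5.png');o=status.get_obs();print(o['ee_pos'],o['ft_force'],o['width'],o['grasp_force'])
g=cv2.cvtColor(w['frame'],cv2.COLOR_RGB2GRAY).astype(float)
d=cv2.GaussianBlur(g[:200,232:247].mean(1)[:,None],(1,5),1).ravel()
print([(i,round(onz(w,254,i,68)[1],1)) for i in range(1,199) if d[i]<d[i-1] and d[i]<=d[i+1] and d[i]<np.median(d)-15])
m=load('scene0.png')
a=cv2.imread('pics/s5.png')[200:260,270:340];b=cv2.imread('pics/d5.png')[130:190,200:270]
cv2.imwrite('pics/e5.png',np.hstack([cv2.resize(x,(400,343),interpolation=cv2.INTER_CUBIC) for x in(a,b)]))
E
```

```text
t: 12.3
ee_pos: [499.9, 20.3, 60.0]
orientation: [-2.222, -2.219, 0.001]
ft_force: [-5.9, 2.5, 8.6]
width: 37.0
grasp_force: 30.0
[499.95640658  20.25302333  59.97498465] [-5.93502125  2.05727744  8.48803913] 36.956878774676596 30.022490322589874
[(20, np.float64(134.3)), (41, np.float64(124.2)), (62, np.float64(114.3)), (84, np.float64(104.2)), (106, np.float64(94.2)), (128, np.float64(84.2)), (150, np.float64(74.1)), (171, np.float64(64.3)), (192, np.float64(54.1))]
```

View pics/e5.png

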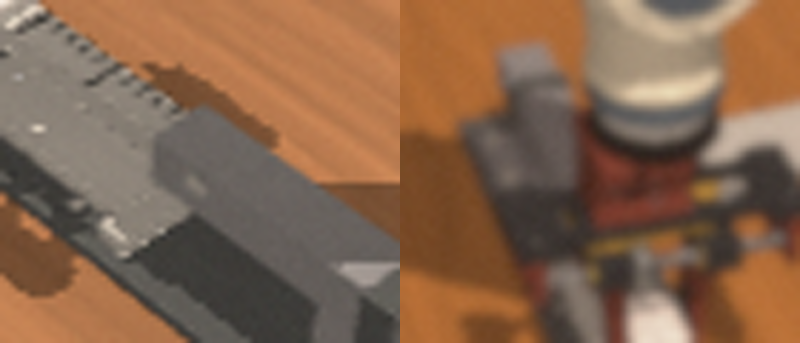

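The reading is about 99.5 ± 0.3, the 100 line is at the mouth, and the grip is holding. One last small draw.

```bash
python3 -m inch '[[[-0.5,0,0,0,0,0,30],[-0.5,0,0,0,0,0,30],[-0.5,0,0,0,0,0,30],[-0.5,0,0,0,0,0,30],[-0.5,0,0,0,0,0,30],[-0.5,0,0,0,0,0,30]]]'
```

```text
t: 13.05
ee_pos: [499.9, 19.8, 60.0]
orientation: [-2.222, -2.219, 0.001]
ft_force: [-5.1, 2.5, 7.3]
width: 37.1
grasp_force: 30.0
```

Run:
```python
from h import *
w=load('w4.png'); print(onz(w,394*.64,489*.64,18), onz(load('w3.png'),150+220/2.1,100+475/2.1,18))
a=w['frame'];print(a[300:330,253].tolist()[::3])
```

```text
[497.5832603  -57.55138189  18.        ] [497.5786359  -58.14337648  18.        ]
[[81, 76, 74], [80, 74, 74], [74, 68, 68], [219, 201, 189], [220, 202, 189], [97, 93, 91], [98, 92, 90], [98, 94, 91], [99, 94, 91], [98, 93, 90]]
```

The flat hasn't moved from home, so I'll hand in.

```bash
python3 -c "
from workcell import ctrl
print(ctrl.close_job())"
```

```text
the job is handed in; nothing more can be done
None
```

The flat is butted against the end stop, and the gauge arm is drawn out to about 100 mm (to within roughly 0.3 mm), held steady with the lock button squeezed in; the job is handed in at about 13 s.

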